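# Click the drinks warmer up to its third setting

### The arm

A 6-joint arm with a two-finger parallel gripper is mounted at the origin on a cart in front of the work surface, level with it; the furniture and walls round the work are solid. World frame = base frame: x ahead of the robot, y to its left, z up, the work surface at z = 0. Lengths are in m, angles in degrees, forces in N, time in s.
With the tool pointing down it reaches from about 0.25 to 0.725 m from the base axis. Payload 9.7 kg.
Tool frame: the origin (TCP) lies at the very end of the fingers, on their centre line; the grasp point (between the pads) lies 19 mm behind it (bot.hold_point_z is the distance from the TCP to the grasp point, in m); z points along the fingers, y is the line along which they close (so a half turn about z gives the same grasp; the last joint's range is limited). The gripper opens to 85 mm and grips with 20 to 120 N. Pads are 22 mm wide; open, the fingers measure 114 mm over their backs; the gripper's body (76 mm by 85 mm) begins 54 mm behind the grasp point. The pads swing forward as they close: fully open they stand 13 mm farther back than shut.
Start: joints at [-68.01, 4.979, 10.078, 95.1, 0, 90], TCP at [0.206, -0.51, 0.194] pointing down, gripper open.
Joint ranges: [-179.16, 179.16], [-48.56, 103.87], [-65.8, 70.77], [-126.05, 130.52], [-82.76, 87.17], [-180, 180]. Speed limits (degrees/s): [127.2, 127.2, 147.25, 180, 180, 180].

### API

Orientations are given as [roll, pitch, yaw] about the fixed x, y, z axes, in that order (R = Rz(yaw) Ry(pitch) Rx(roll)).
In Python, from workcell import bot gives the robot as it stands.
- The arm moves only by the tool play_rows, never from a script. Its argument "targets" is a list of rows, each an object with "grip": the closure in counts, from 0 (fully open) to 255 (shut); "linear": the shift along the world's x, y, z in cm, a list of three; "delta_rot": the turn, a rotation vector about the world's x, y, z in rad, a list of three. A call has 1 to 10 rows; each row is the pose to reach, as a shift and turn from the pose commanded when the call began; what a row does not reach only later rows make up. A row lasts 1/10 s, in which the tool goes at most 50 mm and 8.59 degrees, less where a joint would pass 70% of its speed; a pose out of reach is approached as far as the arm can. A call with a gripper value outside its range is refused whole. The fingers move at their own pace and stop on an object; "force" is the grip in N (left out, the last holds). Time passes only in rows, so rows that repeat a pose let the fingers close. It gives the time, the measured TCP pose, the force, the opening and the grip force at its end, in the units of the state.
- bot.get_obs(): the state, without advancing time (a new reading comes with each control period).
- bot.camera(name): name is "scene" or "top" or "wrist"; returns a dict with "color" (420x560x3 uint8, red, green, blue), "range_z" (420x560 float32, m along the optical axis (not along the pixel's ray), 0 where there is no reading), "fov_y" (degrees; the focal length in pixels is half the picture's height over the tangent of half this angle, whatever the lens; pixels are square), "cx", "cy" (the principal point, pixels), "dist_coeffs" ([k1, k2, p1, p2, k3] as OpenCV has them; the pictures are not rectified), "world_to_cam" (4x4, takes a point from world to camera coordinates). Camera axes: x right, y up, looking along -z (the intrinsics and any distortion apply to the point x, -y, -z); pixel columns grow to the right and rows downward; lengths in m; the calibration is good to about 2 mm. A picture is of the moment at which its call begins.
- bot.job_done(): hands the job in; it is judged then, once.
Trained networks look in a picture, given as the dict that the camera call returned (one of the last four; its "shot" number tells which), for a name from the list of things; names that differ only in an ending like _2 or _b are one class to them, and where a whole thing is asked for, a point or a joint stands for the part that bears it (a point fixed in the world has none). Each returns a list of dicts, best first, with "conf" (0 to 1); they miss things now and then, are a little off and sometimes report something else, mostly with a low value. They report only what shows in the picture. A call takes as long as a camera call. They do not tell look-alikes from the thing itself.
- bot.search_frame(picture, target): "box" ([left, top, right, bottom] in pixels, round what is visible of it).
- bot.trace(picture, target): "pixels" (420x560 bool, what is visible of it) and "box" ([left, top, right, bottom] in pixels, round what is visible of it).
- bot.pinpoint(picture, target): "pixel" ([column, row] in pixels: a listed point, or the origin of a listed thing).
The state is a dict: "time": time; "q": joint angles; "qd": joint speeds; "joint_efforts": joint torques, N m; "ee_pos": TCP position; "tcp_rot": TCP orientation; "wrist_force": force on the tool from outside, world axes, zero at the start; "torque": the same for the moment, N m; "opening": finger opening in m; "grasp_force": force on a finger pad.
Only numpy, scipy, OpenCV 4.12 (cv2) and the standard library are available. Lean on these libraries where they do the work, as an engineer would, in place of code of your own. Each camera call takes 0.05 s, during which the arm holds its last target. There are 200 camera calls.

### The job

Turn the black knurled dial of the drinks warmer clockwise with a fingertip until it clicks into its third setting (pointer at the third of the four dots, counted from the smallest) and sits there; do not let it go past into the fourth. Pick nothing up, leave the warmer and the mug on it where they stand, and do not disturb the things around.

Things in the scene. Friction and masses are not known exactly. Their poses are not given: they have to be found in the camera images.
- warmer: drinks warmer, a flat grey metal box 180 (its x) x 330 (its y) x 45 mm high on rubber feet, loose on the worktop, about 3 kg; origin at the centre of its underside, z up. On its flat top: the dial on the left (+y) half, a round dark hot plate of 132 mm diameter on the right (-y) half
- dial_axis (a point): point fixed to the warmer, on the upright axis of the dial, level with its flat top face (67 mm above the worktop). The dial is a black disc, 92 mm diameter, 16 mm high, rim knurled, top smooth to the touch. It is sprung: pushed down it starts to sink at 3 N and bottoms 4 mm lower at 9 N. A push of 4 to 8 N on the top face, 30 mm from the axis, grips enough to drag it round
- pointer (a point): outer end of the white pointer line on the dial's top, 42 mm from the axis; turns with the dial. Round the dial, on the warmer's top, four black dots of growing size (4, 7, 10, 12 mm) lie in an arc of radius 59 mm on the side towards the robot; the smallest is the first, the order is clockwise seen from above
- dial (a joint): angle of the dial in rad, growing clockwise seen from above; it clicks home at 0 (first dot), 0.6 (second), 1.2 (third) and 1.8 (fourth). It starts at the first or the second setting. Turning over a click takes up to 0.06 N m; let go, it falls into the nearest setting to about 0.03 rad. End stops at -0.12 and 1.92
- mug: white mug with a green band, 86 mm diameter, 90 mm high, standing on the hot plate, its handle pointing away from the dial; origin at the centre of its underside
- spoon: steel spoon 188 x 38 mm, 15 mm high, lying left of the warmer; origin at its underside
- salt: salt shaker with a grey top, 44 mm diameter, 90 mm high, left of the warmer and beyond; origin at its underside
- sugar: round purple canister with a wooden lid, 87 mm diameter, 110 mm high, behind the warmer; origin at its underside
- tea: black cardboard tea box 68 x 131 x 107 mm high, behind the warmer; origin at its underside
- plate_centre (a point): centre of the hot plate's top face, 46.6 mm above the worktop, 90 mm to -y of the warmer's origin
Not all that is in view belongs to the job. What is shaped like the mug but yellow is not meant.

How it is judged:
By the outcome, as a careful person would: the job done as asked, in the order asked, and still so for the second after the job is handed in, with the robot touching nothing.
It also fails if it takes over 38 s, if anything falls off the work surface, if the arm or the gripper's body presses on something with over 40 N, if the wrist force passes 120 N, or if a joint passes its speed limit or range.

## Working session

There is one attempt and no reset: what is moved stays moved. The work goes in short steps, Python scripts to look and compute and a tool call to move; the robot and the scene stay as the last step left them, time stands still between calls to the robot, and variables do not carry over. Pictures are saved under pics/ and viewed, at most 10 in all, crops included, and the job is handed in when it is done.

Besides the shell and the picture viewer there is one more tool, called as name(argument=value, ...), one argument or row to a line, values as JSON. play_rows: Moves the arm, as the interface text tells. Its arguments: {"type":"object","properties":{"targets":{"type":"array","items":{"type":"object","properties":{"grip":{"type":"number"},"linear":{"type":"array","items":{"type":"number"}},"delta_rot":{"type":"array","items":{"type":"number"}}}}},"force":{"type":"number"}},"required":["targets"]}

```bash
mkdir -p pics
cat > h.py <<'E'
import numpy as np, cv2
from workcell import bot
def K(p):
    f=p["color"].shape[0]/2/np.tan(np.radians(p["fov_y"]/2)); return np.array([[f,0,p["cx"]],[0,f,p["cy"]],[0,0,1.]])
def ray(p,px):
    u=cv2.undistortPoints(np.array([[px]],float),K(p),np.array(p["dist_coeffs"],float))[0,0]
    T=np.linalg.inv(p["world_to_cam"]); return T[:3,3],T[:3,:3]@np.array([u[0],-u[1],-1.])
def atz(p,px,z):
    o,d=ray(p,px); return o+d*(z-o[2])/d[2]
def proj(p,X):
    c=np.array(p["world_to_cam"])@np.append(X,1); v=np.array([[c[0],-c[1],-c[2]]])
    return cv2.projectPoints(v,np.zeros(3),np.zeros(3),K(p),np.array(p["dist_coeffs"],float))[0][0,0]
def save(p,n): cv2.imwrite("pics/"+n,cv2.cvtColor(p["color"],cv2.COLOR_RGB2BGR))
E
python3 - <<'E'
from h import *
for c in("top","scene"):
    p=bot.camera(c); save(p,c+"1.png")
    for n,z in(("dial_axis",.067),("pointer",.067),("plate_centre",.0466),("mug",.0466),("warmer",0),("spoon",0),("salt",0),("sugar",0),("tea",0)):
        for r in bot.pinpoint(p,n)[:2]: print(c,n,np.round(r["pixel"]),round(r["conf"],2),atz(p,r["pixel"],z).round(4))
o=bot.get_obs();print(o["time"],o["ee_pos"],o["tcp_rot"],o["wrist_force"],o["opening"])
E
```

```text
top dial_axis [323. 273.] 0.69 [ 0.4953 -0.0441  0.067 ]
top dial_axis [338. 279.] 0.44 [ 0.4808 -0.0822  0.067 ]
top pointer [341. 280.] 0.96 [ 0.4784 -0.088   0.067 ]
top plate_centre [401. 269.] 0.64 [ 0.5105 -0.2393  0.0466]
top mug [243. 259.] 0.97 [0.5236 0.15   0.0466]
top mug [405. 263.] 0.91 [ 0.5268 -0.2508  0.0466]
top warmer [365. 274.] 0.68 [ 0.4986 -0.1584  0.    ]
top warmer [398. 268.] 0.29 [ 0.5161 -0.2451  0.    ]
top spoon [183. 264.] 0.93 [0.5108 0.309  0.    ]
top salt [212. 181.] 0.8 [0.734  0.2496 0.    ]
top salt [341. 282.] 0.18 [ 0.4789 -0.0975  0.    ]
top sugar [264. 165.] 0.62 [0.7845 0.113  0.    ]
top tea [327. 170.] 0.86 [ 0.7741 -0.0596  0.    ]
scene dial_axis [250. 274.] 0.63 [ 0.4998 -0.0407  0.067 ]
scene pointer [259. 292.] 0.71 [ 0.4794 -0.0783  0.067 ]
scene plate_centre [344. 332.] 0.82 [ 0.5204 -0.2386  0.0466]
scene mug [349. 331.] 0.96 [ 0.5268 -0.2452  0.0466]
scene mug [192. 234.] 0.88 [0.5062 0.1229 0.0466]
scene warmer [296. 320.] 0.91 [ 0.5056 -0.1462  0.    ]
scene spoon [146. 201.] 0.61 [0.5297 0.3024 0.    ]
scene salt [221. 164.] 0.59 [0.7276 0.2458 0.    ]
scene sugar [277. 174.] 0.9 [0.7891 0.1175 0.    ]
scene sugar [342. 333.] 0.37 [ 0.5374 -0.2304  0.    ]
scene tea [330. 210.] 0.76 [ 0.7731 -0.0493 -0.    ]
1.0 [ 0.20594052 -0.51000226  0.19379706] [ 1.79997187e+02 -2.19060405e-03  2.19865407e+01] [ 0.24501517 -0.0970183   0.88927965] 0.08568177816066803
```

View pics/top1.png

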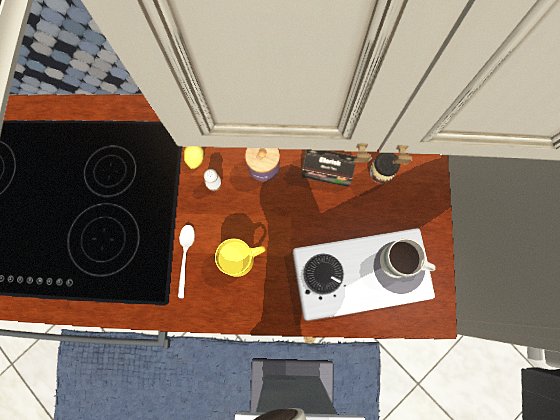

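View pics/scene1.png

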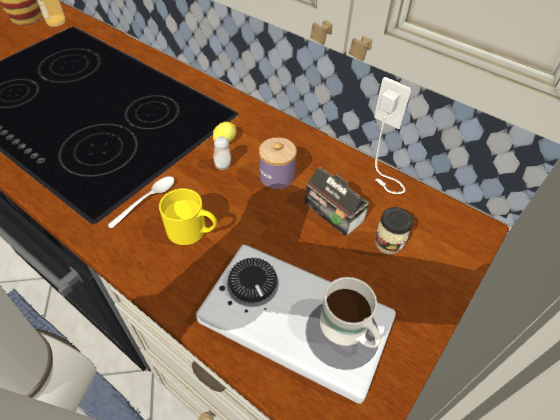

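Candidates for the dial: black knurled disc at top (323,273) / scene (250,280). Look-alikes are the cooker rings (103,240) and the jar lid (385,165). The mug is the white one at top (405,258), and the yellow one at (235,257) is a decoy. I choose the disc on the warmer and check it in a crop.

Run:
```python
from h import *
a=cv2.imread("pics/top1.png")[235:325,285:405]; b=cv2.imread("pics/scene1.png")[245:325,190:310]
cv2.imwrite("pics/c1.png",np.vstack([cv2.resize(a,(440,330),interpolation=2),cv2.resize(b,(440,270),interpolation=2)]))
```

```text
(no output)
```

View pics/c1.png

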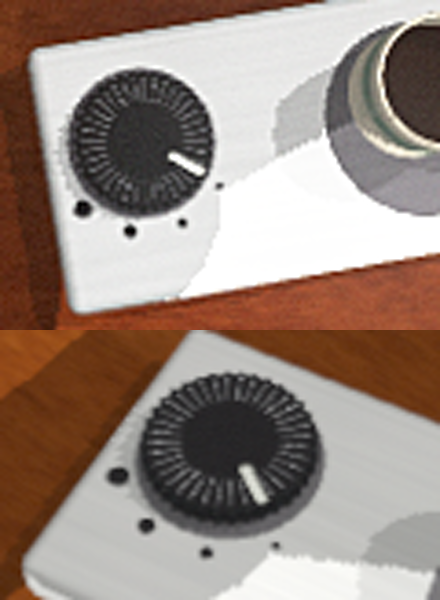

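The crop confirms the choice. The pointer is at the first (smallest) dot, and the dots run clockwise at crop positions (219,185), (182,222), (130,231) and (83,208). The dial is in setting 1, so it needs +1.2 rad.

Run:
```python
from h import *
from scipy.optimize import least_squares
p=bot.camera("top"); q=bot.camera("scene")
cr=[(219,185),(182,222),(130,231),(83,208)]
t=[(285+x/3.667,235+y/3.667) for x,y in cr]
cs=[(276,546-330),(206,552-330),(147,525-330),(118,475-330)]
s=[(190+x/3.667,245+y/3.375) for x,y in cs]
for cam,px in((p,t),(q,s)):
    D=np.array([atz(cam,a,.047)[:2] for a in px])
    r=least_squares(lambda c:np.hypot(*(D-c).T)-.059,[.497,-.042]); c=r.x
    print("centre",c.round(4),r.fun.round(4),"ang",np.degrees(np.arctan2(*(D-c).T[::-1])).round(1)%360)
    for n in("dial_axis",):
        m=bot.trace(cam,n)
        if m: 
            b=m[0]["box"]; print(m[0]["conf"],b,atz(cam,[(b[0]+b[2])/2,(b[1]+b[3])/2],.06).round(4))
```

```text
centre [ 0.4948 -0.048 ] [-0.0002  0.      0.0003 -0.0003] ang [242.5 208.1 173.6 139.7]
0.65 [293.6, 230.3, 433.3, 319.6] [ 0.4935 -0.1437  0.06  ]
centre [ 0.4963 -0.0492] [ 0.0002 -0.0001 -0.0001  0.0002] ang [241.8 207.2 173.4 138.8]
0.75 [194.0, 244.5, 399.5, 403.9] [ 0.4747 -0.1673  0.06  ]
```

play_rows(
  targets=[
    {"grip": 255,"linear": [4,5,2],"delta_rot": [0,0,0.15]},
    {"grip": 255,"linear": [6,10,2],"delta_rot": [0,0,0.3]},
    {"grip": 255,"linear": [8,15,2],"delta_rot": [0,0,0.45]},
    {"grip": 255,"linear": [10,20,2],"delta_rot": [0,0,0.6]},
    {"grip": 255,"linear": [13,25,2],"delta_rot": [0,0,0.75]},
    {"grip": 255,"linear": [16,29,2],"delta_rot": [0,0,0.9]},
    {"grip": 255,"linear": [19,33,2],"delta_rot": [0,0,1.05]},
    {"grip": 255,"linear": [22,38,0],"delta_rot": [0,0,1.2]},
    {"grip": 255,"linear": [24,42,-2],"delta_rot": [0,0,1.35]},
    {"grip": 255,"linear": [26.5,45,-5],"delta_rot": [0,0,1.5]},
  ],
)

```text
time: 2.2
ee_pos: [0.4515, -0.088, 0.1644]
tcp_rot: [179.9, 0.1, 108.3]
wrist_force: [-0.1, -0.1, -0.2]
opening: 0.0001
grasp_force: 0.0
```

play_rows(
  targets=[
    {"grip": 255,"linear": [0,-0.6,-2.5]},
    {"grip": 255,"linear": [0,-0.6,-5]},
    {"grip": 255,"linear": [0,-0.6,-6.5]},
    {"grip": 255,"linear": [0,-0.6,-7.0]},
    {"grip": 255,"linear": [0,-0.6,-7.2]},
    {"grip": 255,"linear": [0,-0.6,-7.2]},
    {"grip": 255,"linear": [0,-0.6,-7.2]},
  ],
)

```text
validation failed for argument at $.ta...
```

Run:
```python
from h import *
o=bot.get_obs();print(o["q"],o["ee_pos"],o["wrist_force"])
```

```text
[-1.10309197e+01 -7.99943963e+00 -5.88513640e+00  9.19469998e+01
 -3.47393428e-04  6.06436695e+01] [ 0.45151588 -0.08802068  0.16442978] [-0.05318614 -0.13139306 -0.22622623]
```

play_rows(
  targets=[
    {"grip": 255,"linear": [0,0,0],"delta_rot": [0,0,0]},
    {"grip": 255,"linear": [0,0,0],"delta_rot": [0,0,0]},
    {"grip": 255,"linear": [0,0,0],"delta_rot": [0,0,0]},
  ],
)

```text
time: 2.5
ee_pos: [0.4501, -0.0907, 0.1643]
tcp_rot: [180.0, 0.0, 107.8]
wrist_force: [-0.7, 0.1, 0.5]
opening: 0.0003
grasp_force: 0.0
```

play_rows(
  targets=[
    {"grip": 255,"linear": [2.1,2.5,0],"delta_rot": [0,0,0]},
    {"grip": 255,"linear": [2.1,2.5,-3],"delta_rot": [0,0,0]},
    {"grip": 255,"linear": [2.1,2.5,-6],"delta_rot": [0,0,0]},
    {"grip": 255,"linear": [2.1,2.5,-8],"delta_rot": [0,0,0]},
    {"grip": 255,"linear": [2.1,2.5,-9],"delta_rot": [0,0,0]},
    {"grip": 255,"linear": [2.1,2.5,-9.2],"delta_rot": [0,0,0]},
    {"grip": 255,"linear": [2.1,2.5,-9.2],"delta_rot": [0,0,0]},
    {"grip": 255,"linear": [2.1,2.5,-9.2],"delta_rot": [0,0,0]},
  ],
)

```text
time: 3.3
ee_pos: [0.4719, -0.0655, 0.0731]
tcp_rot: [179.9, 0.1, 107.9]
wrist_force: [0.0, -0.3, 0.6]
opening: 0.0001
grasp_force: 0.0
```

play_rows(
  targets=[
    {"grip": 255,"linear": [0,0,-0.2],"delta_rot": [0,0,0]},
    {"grip": 255,"linear": [0,0,-0.4],"delta_rot": [0,0,0]},
    {"grip": 255,"linear": [0,0,-0.6],"delta_rot": [0,0,0]},
    {"grip": 255,"linear": [0,0,-0.6],"delta_rot": [0,0,0]},
    {"grip": 255,"linear": [0,0,-0.6],"delta_rot": [0,0,0]},
  ],
)

```text
time: 3.8
ee_pos: [0.4712, -0.065, 0.0656]
tcp_rot: [-180.0, -0.0, 107.9]
wrist_force: [-1.1, 0.8, 0.4]
opening: 0.0001
grasp_force: 0.0
```

play_rows(
  targets=[
    {"grip": 255,"linear": [0,0,-0.1],"delta_rot": [0,0,0]},
    {"grip": 255,"linear": [0,0,-0.1],"delta_rot": [0,0,0]},
    {"grip": 255,"linear": [0,0,-0.1],"delta_rot": [0,0,0]},
  ],
)

```text
time: 4.1
ee_pos: [0.4712, -0.0651, 0.0647]
tcp_rot: [180.0, 0.0, 107.9]
wrist_force: [-0.2, -0.4, -0.2]
opening: -0.0002
grasp_force: 0.0
```

play_rows(
  targets=[
    {"grip": 255,"linear": [0,0,-0.1],"delta_rot": [0,0,0]},
    {"grip": 255,"linear": [0,0,-0.1],"delta_rot": [0,0,0]},
    {"grip": 255,"linear": [0,0,-0.1],"delta_rot": [0,0,0]},
  ],
)

```text
time: 4.4
ee_pos: [0.4712, -0.0651, 0.0636]
tcp_rot: [-180.0, -0.0, 107.9]
wrist_force: [-0.7, 0.2, -0.3]
opening: -0.0001
grasp_force: 0.0
```

play_rows(
  targets=[
    {"grip": 255,"linear": [0,0,-0.1],"delta_rot": [0,0,0]},
    {"grip": 255,"linear": [0,0,-0.1],"delta_rot": [0,0,0]},
    {"grip": 255,"linear": [0,0,-0.1],"delta_rot": [0,0,0]},
  ],
)

```text
time: 4.7
ee_pos: [0.4712, -0.0651, 0.0627]
tcp_rot: [-180.0, -0.0, 107.9]
wrist_force: [0.4, 0.4, -0.8]
opening: 0.0002
grasp_force: 0.0
```

Run:
```python
from h import *
p=bot.camera("scene");q=bot.camera("wrist")
print(bot.get_obs()["wrist_force"], bot.get_obs()["ee_pos"])
im=np.hstack([cv2.resize(p["color"][180:340,160:320],(400,400)),cv2.resize(q["color"],(400,300),interpolation=3) if 0 else cv2.copyMakeBorder(cv2.resize(q["color"],(400,300)),0,100,0,0,0)])
save({"color":im},"c2.png")
```

```text
[-0.06935827  0.0807096  -0.45390781] [ 0.47124064 -0.06508239  0.06269109]
```

View pics/c2.png

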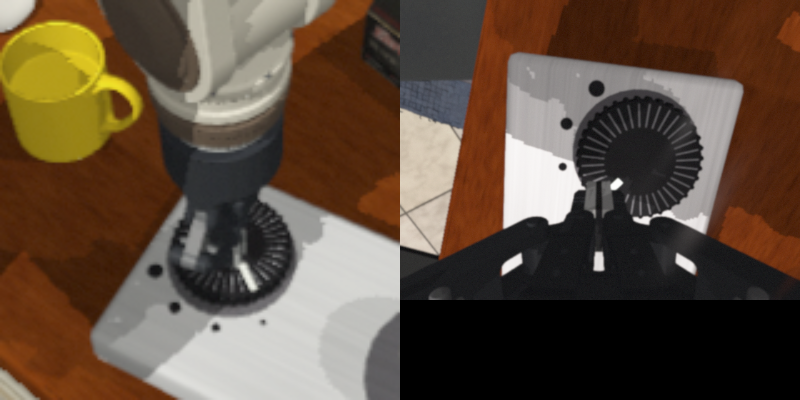

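The fingertip is over the dial, on its robot side next to the pointer, with no contact yet. I keep descending gently.

play_rows(
  targets=[
    {"grip": 255,"linear": [0,0,-0.1],"delta_rot": [0,0,0]},
    {"grip": 255,"linear": [0,0,-0.1],"delta_rot": [0,0,0]},
    {"grip": 255,"linear": [0,0,-0.1],"delta_rot": [0,0,0]},
  ],
)

```text
time: 5.1
ee_pos: [0.4712, -0.0651, 0.0616]
tcp_rot: [-180.0, -0.0, 107.9]
wrist_force: [1.0, -1.1, -0.0]
opening: 0.0001
grasp_force: 0.0
```

play_rows(
  targets=[
    {"grip": 255,"linear": [0,0,-0.1],"delta_rot": [0,0,0]},
    {"grip": 255,"linear": [0,0,-0.1],"delta_rot": [0,0,0]},
    {"grip": 255,"linear": [0,0,-0.1],"delta_rot": [0,0,0]},
  ],
)

```text
time: 5.4
ee_pos: [0.4712, -0.0651, 0.0606]
tcp_rot: [-180.0, -0.0, 107.9]
wrist_force: [-0.3, -0.1, 0.3]
opening: -0.0001
grasp_force: 0.0
```

Run:
```python
from h import *
for c in("scene","wrist","top"):
    p=bot.camera(c); R=p["range_z"]; T=np.linalg.inv(p["world_to_cam"])
    v,u=np.mgrid[0:420,0:560]; 
    n=cv2.undistortPoints(np.stack([u,v],-1).reshape(-1,1,2).astype(float),K(p),np.array(p["dist_coeffs"],float)).reshape(420,560,2)
    X=np.stack([n[...,0]*R,-n[...,1]*R,-R],-1)@T[:3,:3].T+T[:3,3]
    r=np.hypot(X[...,0]-.4955,X[...,1]+.0486); ok=R>0
    for lo,hi in((0,.015),(.015,.03),(.03,.042),(.05,.075)):
        z=X[...,2][ok&(r>=lo)&(r<hi)&(X[...,2]<.15)]; print(c,lo,len(z),np.percentile(z,[5,25,50,75,95]).round(4) if len(z) else "")
    m=ok&(X[...,2]>.05)&(X[...,2]<.064)&(np.hypot(X[...,0]-.4712,X[...,1]+.0651)<.02); print(c,"near tip",m.sum(),X[m][:,:].mean(0).round(4) if m.any() else "")
    print("proj tip",proj(p,[.4712,-.0651,.0606]).round(0),"proj axis",proj(p,[.4955,-.0486,.067]).round(0))
```

```text
scene 0 21 [0.0657 0.0663 0.0672 0.0676 0.0691]
scene 0.015 250 [0.065  0.0664 0.0672 0.0682 0.0904]
scene 0.03 514 [0.0474 0.0661 0.0673 0.0684 0.1197]
scene 0.05 1827 [0.0429 0.0442 0.0451 0.046  0.0473]
scene near tip 55 [ 0.4612 -0.0728  0.0586]
proj tip [251. 293.] proj axis [252. 278.]
wrist 0 3360 [0.0658 0.0664 0.0669 0.0677 0.1487]
wrist 0.015 10245 [0.0658 0.0665 0.067  0.1059 0.1458]
wrist 0.03 11499 [0.0658 0.0665 0.067  0.0684 0.1457]
wrist 0.05 23048 [0.0415 0.0441 0.0446 0.0452 0.0461]
wrist near tip 29 [ 0.4542 -0.0666  0.06  ]
proj tip [280. 243.] proj axis [337. 232.]
top 0 49 [0.0642 0.0661 0.0677 0.0695 0.0706]
top 0.015 173 [0.0644 0.0665 0.0675 0.0688 0.07  ]
top 0.03 233 [0.0638 0.0659 0.0675 0.0686 0.0702]
top 0.05 869 [0.0012 0.0427 0.0448 0.0461 0.0482]
top near tip 0 
proj tip [331. 283.] proj axis [325. 273.]
```

Run:
```python
from h import *
p=bot.camera("wrist"); R=p["range_z"]; T=np.linalg.inv(p["world_to_cam"])
print(T[:3,3].round(3))
for v in range(236,300,5):
    o=[]
    for u in(272,280,288):
        d=ray(p,(u,v)); X=d[0]+d[1]*R[v,u]; o.append(X.round(4).tolist() if R[v,u]>0 else 0)
    print(v,o)
x=bot.get_obs();print(x["ee_pos"],x["opening"],x["wrist_force"],x["joint_efforts"])
save({"color":cv2.resize(p["color"][190:330,190:380],(760,560),interpolation=2)},"c3.png")
```

```text
[ 0.449 -0.001  0.241]
236 [[0.4651, -0.0603, 0.0677], [0.469, -0.0593, 0.0669], [0.473, -0.0583, 0.0663]]
241 [[0.466, -0.063, 0.0674], [0.4699, -0.062, 0.0666], [0.4738, -0.0609, 0.0661]]
246 [[0.4668, -0.0655, 0.0674], [0.4708, -0.0646, 0.0664], [0.4747, -0.0635, 0.0661]]
251 [0, [0.4715, -0.0669, 0.0673], [0.4754, -0.0658, 0.067]]
256 [[0.4643, -0.0556, 0.105], [0.4674, -0.055, 0.1039], [0.4706, -0.0544, 0.103]]
261 [[0.4644, -0.0558, 0.1093], [0.4672, -0.0544, 0.1105], [0.4702, -0.0537, 0.1098]]
266 [[0.4645, -0.0559, 0.1138], [0.4673, -0.0549, 0.114], [0.4701, -0.0537, 0.1147]]
271 [[0.4646, -0.0561, 0.1177], [0.4674, -0.0551, 0.1179], [0.4701, -0.054, 0.1183]]
276 [[0.4646, -0.0559, 0.1222], [0.4672, -0.0546, 0.1232], [0.4698, -0.0536, 0.1234]]
281 [[0.4647, -0.0558, 0.1262], [0.4671, -0.0545, 0.1272], [0.4697, -0.0536, 0.1272]]
286 [[0.4648, -0.0559, 0.1298], [0.4672, -0.0548, 0.1302], [0.4697, -0.0538, 0.1305]]
291 [[0.4648, -0.0557, 0.1336], [0.4671, -0.0545, 0.1343], [0.4697, -0.054, 0.1337]]
296 [[0.4651, -0.0566, 0.1351], [0.4675, -0.0558, 0.135], [0.4699, -0.0549, 0.1352]]
[ 0.47125639 -0.06507723  0.06071225] -0.0001392419271984105 [-0.31587069  0.15657903  0.53831492] [-2.10750125e-05 -4.05118668e+01  4.68408179e+01  1.66495440e-03
 -1.70236931e-04 -6.45129194e-05]
```

View pics/c3.png

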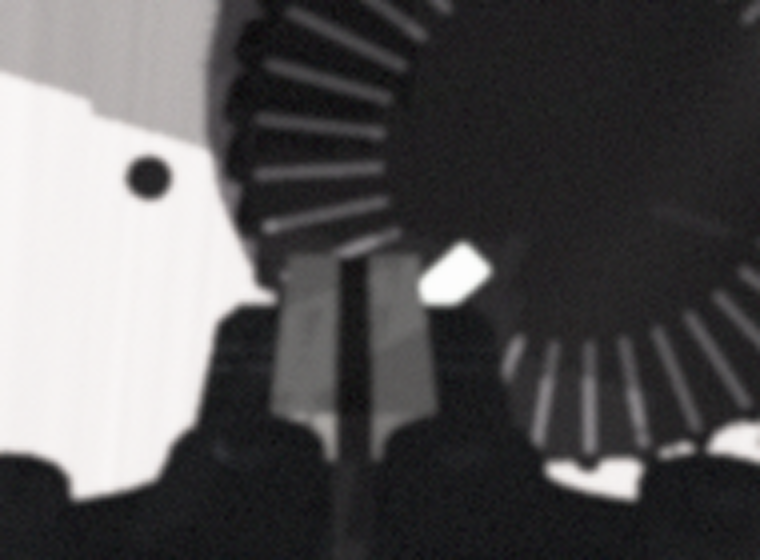

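The wrist crop shows the pads ending well above the dial, with depth z≈0.10 at the tip although the TCP reads 0.061. I check this against the scene camera.

Run:
```python
from h import *
p=bot.camera("scene"); R=p["range_z"]
for z in(.06,.08,.1,.12): print(z,proj(p,[.4712,-.0651,z]).round(1))
for v in range(262,304,3):
    o=[]
    for u in range(236,264,4):
        d=ray(p,(u,v)); X=d[0]+d[1]*R[v,u]; o.append(tuple((X*1000).round(0).astype(int).tolist()) if R[v,u]>0 else 0)
    print(v,*o)
save({"color":cv2.resize(p["color"][220:320,190:310],(720,600),interpolation=2)},"c4.png")
```

```text
0.06 [250.9 293.5]
0.08 [250.6 288.2]
0.1 [250.3 282.6]
0.12 [250.  276.8]
262 (434, -71, 220) (436, -78, 224) (439, -83, 225) (448, -84, 215) (458, -83, 202) (461, -88, 203) (482, -80, 169)
265 (432, -74, 217) (436, -78, 216) (438, -84, 218) (446, -85, 210) (458, -83, 193) (459, -90, 198) (527, -42, 66)
268 (433, -72, 205) (435, -78, 207) (437, -84, 212) (446, -85, 201) (457, -83, 185) (464, -86, 179) (521, -46, 66)
271 (429, -75, 203) (433, -80, 204) (435, -87, 208) (445, -85, 193) (460, -81, 170) (464, -86, 170) (517, -50, 64)
274 (427, -76, 199) (431, -81, 199) (455, -66, 151) (460, -71, 150) (460, -80, 160) (475, -76, 135) (511, -55, 67)
277 (424, -79, 197) (427, -84, 198) (449, -72, 156) (455, -75, 152) (460, -80, 150) (475, -76, 125) (505, -59, 68)
280 (421, -82, 195) (425, -85, 193) (432, -88, 186) (444, -85, 167) (465, -75, 128) (475, -76, 116) (501, -63, 67)
283 (419, -83, 190) (422, -89, 192) (427, -92, 189) (441, -87, 163) (465, -75, 118) (474, -76, 107) (496, -66, 65)
286 (415, -86, 190) (419, -91, 189) (424, -94, 185) (440, -88, 156) (464, -75, 109) (485, -66, 69) (491, -71, 66)
289 (458, -41, 69) (415, -94, 188) (425, -93, 173) (472, -58, 67) (477, -63, 67) (482, -68, 65) (486, -75, 68)
292 (453, -45, 69) (459, -50, 66) (462, -56, 68) (467, -62, 68) (472, -67, 66) (477, -73, 67) (480, -79, 69)
295 (450, -47, 64) (454, -54, 67) (458, -60, 67) (463, -66, 67) (468, -71, 66) (472, -77, 67) (477, -82, 66)
298 (453, -43, 44) (451, -57, 63) (454, -63, 66) (458, -69, 66) (462, -75, 68) (468, -80, 66) (472, -86, 65)
301 (447, -49, 48) (453, -54, 45) (453, -64, 57) (456, -71, 60) (460, -77, 61) (466, -81, 58) (475, -83, 46)
```

View pics/c4.png

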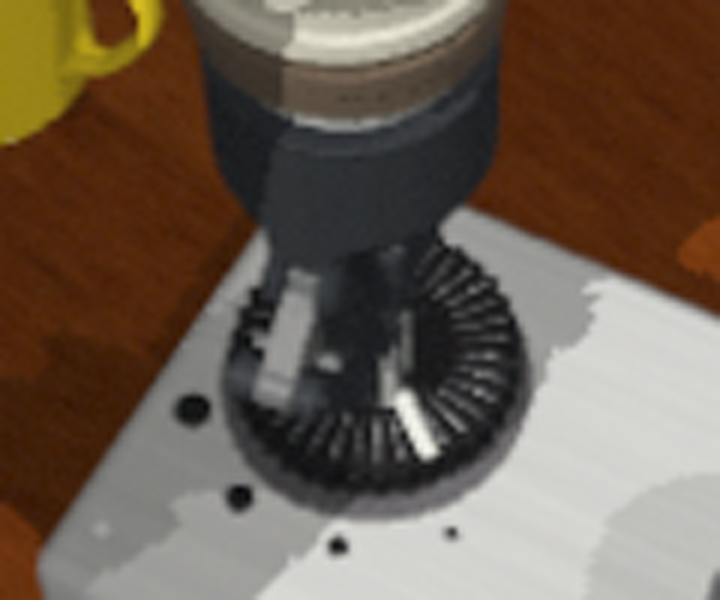

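The scene depth agrees: the tips end at z≈0.10, about 38 mm higher than the reported TCP, and the lateral position matches. I go on down with force checks.

play_rows(
  targets=[
    {"grip": 255,"linear": [0,0,-1],"delta_rot": [0,0,0]},
    {"grip": 255,"linear": [0,0,-1.7],"delta_rot": [0,0,0]},
    {"grip": 255,"linear": [0,0,-2.2],"delta_rot": [0,0,0]},
    {"grip": 255,"linear": [0,0,-2.4],"delta_rot": [0,0,0]},
    {"grip": 255,"linear": [0,0,-2.5],"delta_rot": [0,0,0]},
    {"grip": 255,"linear": [0,0,-2.5],"delta_rot": [0,0,0]},
  ],
)

```text
time: 6.25
ee_pos: [0.4712, -0.0651, 0.0357]
tcp_rot: [-180.0, -0.0, 107.9]
wrist_force: [0.3, 0.0, 0.0]
opening: 0.0
grasp_force: 0.0
```

Run:
```python
from h import *
p=bot.camera("wrist"); R=p["range_z"]
print(bot.get_obs()["ee_pos"],bot.get_obs()["wrist_force"])
for v in range(240,290,4):
    d=ray(p,(280,v)); X=d[0]+d[1]*R[v,280]; print(v,X.round(4))
```

```text
[ 0.47134538 -0.06508454  0.03585282] [ 0.87552618 -1.04029909  1.21863866]
240 [ 0.4668 -0.0527  0.0667]
244 [ 0.4673 -0.0545  0.0668]
248 [ 0.4678 -0.0561  0.0672]
252 [ 0.4684 -0.0579  0.067 ]
256 [ 0.4674 -0.055   0.0789]
260 [ 0.4673 -0.0546  0.0839]
264 [ 0.4672 -0.0544  0.0882]
268 [ 0.4672 -0.0546  0.0915]
272 [ 0.4672 -0.0546  0.0947]
276 [ 0.4672 -0.0546  0.0982]
280 [ 0.4672 -0.0547  0.101 ]
284 [ 0.4672 -0.0547  0.104 ]
288 [ 0.4672 -0.0546  0.107 ]
```

play_rows(
  targets=[
    {"grip": 255,"linear": [0,0,-0.4],"delta_rot": [0,0,0]},
    {"grip": 255,"linear": [0,0,-0.7],"delta_rot": [0,0,0]},
    {"grip": 255,"linear": [0,0,-0.7],"delta_rot": [0,0,0]},
    {"grip": 255,"linear": [0,0,-0.7],"delta_rot": [0,0,0]},
  ],
)

```text
time: 6.7
ee_pos: [0.4713, -0.0651, 0.0288]
tcp_rot: [180.0, 0.0, 107.9]
wrist_force: [-0.0, 0.0, 1.4]
opening: 0.0001
grasp_force: 1.0
```

play_rows(
  targets=[
    {"grip": 255,"linear": [0,0,-0.1],"delta_rot": [0,0,0]},
    {"grip": 255,"linear": [0,0,-0.2],"delta_rot": [0,0,0]},
    {"grip": 255,"linear": [0,0,-0.2],"delta_rot": [0,0,0]},
  ],
)

```text
time: 7.0
ee_pos: [0.4713, -0.0651, 0.0268]
tcp_rot: [180.0, 0.0, 107.9]
wrist_force: [-0.6, -1.1, 5.5]
opening: -0.0002
grasp_force: 2.4
```

Contact at 5.5 N. First half of the stroke: 0.6 rad clockwise, with the tool turning about the dial axis.

play_rows(
  targets=[
    {"grip": 255,"linear": [-0.095,0.148,-0.05],"delta_rot": [0,0,-0.06]},
    {"grip": 255,"linear": [-0.18,0.302,-0.05],"delta_rot": [0,0,-0.12]},
    {"grip": 255,"linear": [-0.256,0.46,-0.05],"delta_rot": [0,0,-0.18]},
    {"grip": 255,"linear": [-0.323,0.623,-0.05],"delta_rot": [0,0,-0.24]},
    {"grip": 255,"linear": [-0.379,0.789,-0.05],"delta_rot": [0,0,-0.3]},
    {"grip": 255,"linear": [-0.426,0.958,-0.05],"delta_rot": [0,0,-0.36]},
    {"grip": 255,"linear": [-0.463,1.13,-0.05],"delta_rot": [0,0,-0.42]},
    {"grip": 255,"linear": [-0.489,1.304,-0.05],"delta_rot": [0,0,-0.48]},
    {"grip": 255,"linear": [-0.504,1.479,-0.05],"delta_rot": [0,0,-0.54]},
    {"grip": 255,"linear": [-0.509,1.655,-0.05],"delta_rot": [0,0,-0.6]},
  ],
)

```text
time: 8.0
ee_pos: [0.4656, -0.0484, 0.0263]
tcp_rot: [-179.9, 0.0, 73.4]
wrist_force: [-3.7, -0.8, 5.8]
opening: 0.0001
grasp_force: 2.9
```

Run:
```python
from h import *
o=bot.get_obs();print(o["ee_pos"],o["tcp_rot"],o["wrist_force"],o["torque"])
for c in("scene","top","wrist"):
    p=bot.camera(c)
    for r in bot.pinpoint(p,"pointer")[:1]:
        X=atz(p,r["pixel"],.0645); print(c,r["conf"],X.round(4),np.degrees(np.arctan2(X[1]+.0486,X[0]-.4955))%360,np.hypot(X[1]+.0486,X[0]-.4955))
```

```text
[ 0.46557139 -0.04842744  0.02627631] [-1.79944728e+02  1.30039701e-02  7.34117812e+01] [-3.67136746 -0.81662183  5.77629756] [-0.05720362  0.80675874  0.01895977]
scene 0.9 [ 0.4591 -0.0661  0.0645] 205.66064417478952 0.04042300972538984
```

The dial followed; the pointer is at 206°, which is setting 2 (about 207°). Second half.

play_rows(
  targets=[
    {"grip": 255,"linear": [0.005,0.177,0],"delta_rot": [0,0,-0.06]},
    {"grip": 255,"linear": [0.021,0.353,0],"delta_rot": [0,0,-0.12]},
    {"grip": 255,"linear": [0.048,0.528,0],"delta_rot": [0,0,-0.18]},
    {"grip": 255,"linear": [0.084,0.701,0],"delta_rot": [0,0,-0.24]},
    {"grip": 255,"linear": [0.132,0.872,0],"delta_rot": [0,0,-0.3]},
    {"grip": 255,"linear": [0.189,1.039,0],"delta_rot": [0,0,-0.36]},
    {"grip": 255,"linear": [0.256,1.203,0],"delta_rot": [0,0,-0.42]},
    {"grip": 255,"linear": [0.333,1.362,0],"delta_rot": [0,0,-0.48]},
    {"grip": 255,"linear": [0.42,1.517,0],"delta_rot": [0,0,-0.54]},
    {"grip": 255,"linear": [0.483,1.616,0],"delta_rot": [0,0,-0.58]},
  ],
)

```text
time: 9.3
ee_pos: [0.4707, -0.0319, 0.0263]
tcp_rot: [-179.9, -0.0, 40.2]
wrist_force: [-3.0, 2.2, 5.6]
opening: 0.0001
grasp_force: 2.8
```

Run:
```python
from h import *
o=bot.get_obs();print(o["ee_pos"],o["tcp_rot"],o["wrist_force"],o["torque"])
for c in("scene","top"):
    p=bot.camera(c)
    for r in bot.pinpoint(p,"pointer")[:1]:
        X=atz(p,r["pixel"],.0645); print(c,r["conf"],X.round(4),np.degrees(np.arctan2(X[1]+.0486,X[0]-.4955))%360,np.hypot(X[1]+.0486,X[0]-.4955))
```

```text
[ 0.47065847 -0.03190704  0.02632872] [-1.79944707e+02 -4.84768652e-03  4.02067530e+01] [-2.98407928  2.18642693  5.59152452] [ 0.43463384  0.69381961 -0.05794686]
scene 0.85 [ 0.4594 -0.0444  0.0645] 173.37277662533842 0.03633263608310883
```

The pointer is at 173.4°, which matches the third dot (173.5°). I lift straight up, retreat toward the robot and check.

play_rows(
  targets=[
    {"grip": 255,"linear": [0,0,0.3],"delta_rot": [0,0,0]},
    {"grip": 255,"linear": [0,0,1],"delta_rot": [0,0,0]},
    {"grip": 255,"linear": [0,0,4],"delta_rot": [0,0,0]},
    {"grip": 255,"linear": [0,0,8],"delta_rot": [0,0,0]},
    {"grip": 255,"linear": [-3,-2,11],"delta_rot": [0,0,0]},
    {"grip": 255,"linear": [-7,-4,12],"delta_rot": [0,0,0]},
    {"grip": 255,"linear": [-11,-7,12],"delta_rot": [0,0,0]},
    {"grip": 255,"linear": [-14,-10,12],"delta_rot": [0,0,0]},
    {"grip": 255,"linear": [-14,-10,12],"delta_rot": [0,0,0]},
    {"grip": 255,"linear": [-14,-10,12],"delta_rot": [0,0,0]},
  ],
)

```text
time: 10.5
ee_pos: [0.3307, -0.1331, 0.1467]
tcp_rot: [179.9, -0.0, 40.2]
wrist_force: [-0.3, -0.2, -0.3]
opening: 0.0001
grasp_force: 0.0
```

Run:
```python
from h import *
o=bot.get_obs();print(o["time"],o["ee_pos"],o["wrist_force"])
im=[]
for c in("scene","top"):
    p=bot.camera(c)
    for n,z in(("pointer",.067),("dial_axis",.067),("mug",.0466),("warmer",0)):
      for r in bot.pinpoint(p,n)[:2]:
        X=atz(p,r["pixel"],z); print(c,n,round(r["conf"],2),X.round(4),np.degrees(np.arctan2(X[1]+.0486,X[0]-.4955)).round(1)%360)
    im.append(cv2.resize(p["color"][230:410,180:420] if c=="scene" else p["color"][150:330,180:420],(400,300),interpolation=2))
save({"color":np.hstack(im)},"c5.png")
```

```text
10.5 [ 0.33073829 -0.13308455  0.14667638] [-0.3303479  -0.179298   -0.25347906]
scene pointer 0.6 [ 0.4558 -0.0401  0.067 ] 167.9
scene dial_axis 0.76 [ 0.4962 -0.0421  0.067 ] 83.4
scene mug 0.85 [ 0.5305 -0.249   0.0466] 279.9
scene warmer 0.97 [ 0.5033 -0.1566  0.    ] 274.1
top pointer 0.96 [ 0.4523 -0.0423  0.067 ] 171.7
top dial_axis 0.94 [ 0.4971 -0.0486  0.067 ] 359.9
top dial_axis 0.27 [0.7052 0.2364 0.067 ] 53.7
top mug 0.8 [0.5241 0.1483 0.0466] 81.7
top mug 0.77 [ 0.5244 -0.2532  0.0466] 278.0
top warmer 0.92 [ 0.5015 -0.1504  0.    ] 273.3
```

View pics/c5.png

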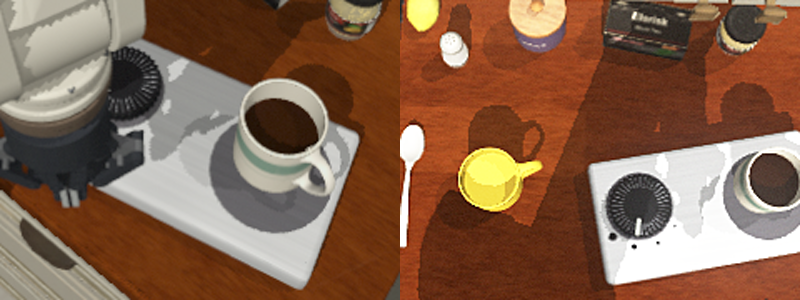

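In the top view the pointer (638,228) aims at the third dot (634,247). The warmer, mug and other things stand as before, and the robot is clear of everything.

```bash
python3 -c "
from workcell import bot
print(bot.job_done())"
```

```text
the job is handed in; nothing more can be done
None
```

The dial was turned from its first to its third setting and stayed there after I lifted off; the warmer, mug and other things look unmoved, and the job is handed in at about 10.6 s.

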